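Click a stop collar onto a post

ROBOT

A 7-joint arm with a two-finger parallel gripper is mounted at the origin on a cart in front of the work surface, level with it; the furniture and walls round the work are solid. World frame = base frame: x ahead of the robot, y to its left, z up, the work surface at z = 0. Lengths are in m, angles in rad, forces in N, time in s.
With the tool pointing down it reaches from about 0.4 to 0.85 m from the base axis. Payload 6.9 kg.
Tool frame: the origin (TCP) lies at the very end of the fingers, on their centre line; the grasp point (between the pads) lies 19 mm behind it (ctrl.pinch_z is the distance from the TCP to the grasp point, in m); z points along the fingers, y is the line along which they close (so a half turn about z gives the same grasp; the last joint's range is limited). The gripper opens to 85 mm and grips with 20 to 120 N. Pads are 22 mm wide; open, the fingers measure 114 mm over their backs; the gripper's body (76 mm by 85 mm) begins 54 mm behind the grasp point. The pads swing forward as they close: fully open they stand 13 mm farther back than shut.
Start: joints at [1.306, 0.507, -0.238, 1.5, 0.126, 1.149, -0.155], TCP at [0.226, -0.583, 0.231] pointing down, gripper open.
Joint ranges: [-3.08, 3.08], [-0.24, 2.05], [-1.43, 1.35], [0, 2.5], [-1.52, 4.66], [0.17, 1.96], [-2.89, 2.89]. Speed limits (rad/s): [2.39, 2.39, 3.14, 3.14, 3.14, 3.14, 3.14].

INTERFACE

Orientations are given as a unit quaternion [w, x, y, z].
In Python, from cell import ctrl gives the robot as it stands.
- The arm moves only by the shell command python3 -m inch 'ROWS' [FORCE]. ROWS is JSON, a list of rows, each an object of numbers: "rx", "ry", "rz": the turn, a rotation vector about the tool's x, y, z in rad; "tx", "ty", "tz": the shift along the tool's x, y, z in m; "jaw": the closure in counts, from 0 (fully open) to 255 (shut). In form: [{"rx": .., "ry": .., "rz": .., "tx": .., "ty": .., "tz": .., "jaw": ..}, ...]. A call has exactly 8 rows; each row is the pose to reach, as a shift and turn from the pose commanded when the call began, along the tool's axes at that moment; what a row does not reach only later rows make up. A row lasts 1/12 s, in which the tool goes at most 41.7 mm and 7.16 degrees, less where a joint would pass 70% of its speed; a pose out of reach is approached as far as the arm can. A call with a gripper value outside its range is refused whole. The fingers move at their own pace and stop on an object; FORCE is the grip in N (left out, the last holds). Time passes only in rows, so rows that repeat a pose let the fingers close, or fill a call up. It gives the time, the measured TCP pose, the force, the opening and the grip force at its end, in the units of the state.
- ctrl.get_obs(): the state, without advancing time (a new reading comes with each control period).
- ctrl.read_camera(name): name is "scene" or "top"; returns the picture (400x640x3 uint8, red, green, blue); there is no depth.
- ctrl.calibration(name): a dict with "fov_y" (degrees; the focal length in pixels is half the picture's height over the tangent of half this angle, whatever the lens; pixels are square), "cx", "cy" (the principal point, pixels), "rvec" (rotation vector, rad) and "tvec" (3), from world to camera coordinates, as OpenCV has them. Camera axes: x right, y down, z forward; pixel columns grow to the right and rows downward; lengths in m; the calibration is good to about 2 mm. A picture is of the moment at which its call begins. calibration takes no time and is no camera call.
- ctrl.job_done(): hands the job in; it is judged then, once.
The state is a dict: "time": time; "qpos": joint angles; "dq": joint speeds; "tau": joint torques, N m; "tool_pos": TCP position; "ee_rot": TCP orientation; "contact_force": force on the tool from outside, world axes, zero at the start; "moment": the same for the moment, N m; "gripper_width": finger opening in m; "gripper_force": force on a finger pad.
Only numpy, scipy, OpenCV 4.12 (cv2) and the standard library are available. Lean on these libraries where they do the work, as an engineer would, in place of code of your own. Each camera call takes 0.05 s, during which the arm holds its last target. There are 200 camera calls.

TASK

Take the red stop collar, slide it down over the upright steel post with the round black foot, and push it on until the post's two sprung balls snap into the groove inside the collar, keeping hold of it until it has clicked; then let go and leave it there. Feel for the click: push through the first springy resistance, stop at the second, and never lean on the collar with more than about 20 N. Leave the other things on the table where they are.

Things in the scene. Friction and masses are not known exactly. Their poses are not given: they have to be found in the camera images.
- collar_mid (a point): Middle (on the axis, half-way up) of the loose collar to be fitted: red knurled sleeve with a black band, 40 mm across, 40 mm tall, 0.1 to 0.15 kg, at the start upright on the table. z is its axis, up. Grasp it across the outside, any direction.
- collar: The same collar; origin at the centre of its underside. Through it runs an 18 mm bore. At the lower end a cone narrows from 28 mm at the underside to 18 mm, 15 mm above it. Inside, hidden, the bore then widens again into an all-round groove, 29 mm in diameter, that ends with a square upper edge 29 mm above the underside.
- post: Upright post fixed to the table: steel rod 16 mm across on a round black foot 64 mm across, 12 mm tall; origin at the centre of its underside, z up. Two sprung 10 mm steel balls stand 5.4 mm out of the rod at +y and -y of this frame, level with each other; their height differs from post to post, 53 to 73 mm above the table, and is not reported.
- post_top (a point): Centre of the rod's top, 96 mm above the table; the top 6 mm taper to 9 mm across. Home: the square upper edge of the collar's groove rests on the balls, the collar's middle about 4 mm below the balls' centres (49 to 69 mm above the table), the rod standing 7 to 27 mm out of it.
- ball_a (a joint): How far the ball on the post's +y side is pressed into the rod, m: 0 = fully out, 0.0044 = level with the bore. Pushing the collar on: about 5 N while its cone forces the balls in, then they snap out into the groove and pull the collar down with about 10 N, then its upper edge blocks on them, and stays blocked to 35 N or more.
- ball_b (a joint): The same for the ball on the -y side. The cone first touches the balls when the collar's underside is about level with their centres; from there to the block it travels about 23 mm. Both balls are out before the collar reaches them and again when it is home.
- vial_1: Bystander, to be left where it is: amber vial with white cap, 27 mm across, 60 mm tall; origin at the centre of its underside.
- slide_box: Bystander, to be left where it is: green slide box, 39x86x30 mm; origin at the centre of its underside.
- cage_cube: Bystander, to be left where it is: black cube with brass-coloured ports, 34 mm; origin at the centre of its underside.
- post_2: Bystander, to be left where it is: bare loose steel post, 13 mm across, 75 mm tall (not the one with the round black foot); origin at the centre of its underside.
Things that resemble listed ones, but are neither listed nor needed, are in the scene too. There is more than one size of the collar; the job needs the smaller.

How it is judged:
By the outcome, as a careful person would: the job done as asked, in the order asked, and still so for the second after the job is handed in, with the robot touching nothing.
It also fails if it takes over 64 s, if anything falls off the work surface, if the arm or the gripper's body presses on something with over 40 N, if the wrist force passes 120 N, or if a joint passes its speed limit or range.

## Working session

There is one attempt and no reset: what is moved stays moved. The work goes in short steps, Python scripts to look and compute and a shell command to move; the robot and the scene stay as the last step left them, time stands still between calls to the robot, and variables do not carry over. Pictures are saved under pics/ and viewed, at most 10 in all, crops included, and the job is handed in when it is done.

```bash
ls; mkdir -p pics; python3 - <<'E'
from cell import ctrl
import cv2
for n in("scene","top"):
    cv2.imwrite(f"pics/{n}0.png",ctrl.read_camera(n)[:,:,::-1]); print(n,ctrl.calibration(n))
o=ctrl.get_obs(); print(o, ctrl.pinch_z)
E
```

```text
pics
scene {'fov_y': 47.435850884771504, 'cx': 321.84814811222594, 'cy': 195.72084402189506, 'rvec': array([ 2.23631173, -0.96233688,  0.36668424]), 'tvec': array([-0.47233511,  0.36599468,  0.68111034])}
top {'fov_y': 48.41232185150957, 'cx': 318.3812168434943, 'cy': 196.49785045666704, 'rvec': array([ 2.11962464, -2.15236456,  0.0943283 ]), 'tvec': array([-0.07306658,  0.6312086 ,  1.04197638])}
{'time': 0.1, 'qpos': array([ 1.30648114,  0.50826189, -0.23754159,  1.50100351,  0.12569551,
        1.14889075, -0.15481158]), 'dq': array([-7.32013236e-05, -2.59436039e-03,  1.38124798e-03, -3.38294388e-03,
        3.14455325e-04, -6.79490850e-05,  8.29542831e-04]), 'tau': array([-5.12017592e-03, -6.21832681e+01, -2.19388783e+00, -2.50200230e+01,
        1.26818282e-02,  7.89060752e-03, -1.36330345e-05]), 'tool_pos': array([ 0.22568476, -0.58236674,  0.23052203]), 'ee_rot': array([-7.72958862e-04,  9.82952593e-01,  1.83857495e-01, -1.52171320e-04]), 'contact_force': array([-0.32919262,  0.70887669, -0.69874241]), 'moment': array([0.00470826, 0.00567789, 0.00024532]), 'gripper_force': 0.0, 'gripper_width': 0.08513279653932379} 0.0187
```

View pics/scene0.png

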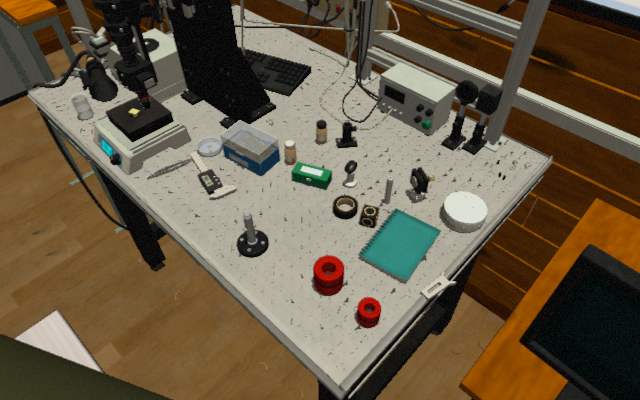

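View pics/top0.png

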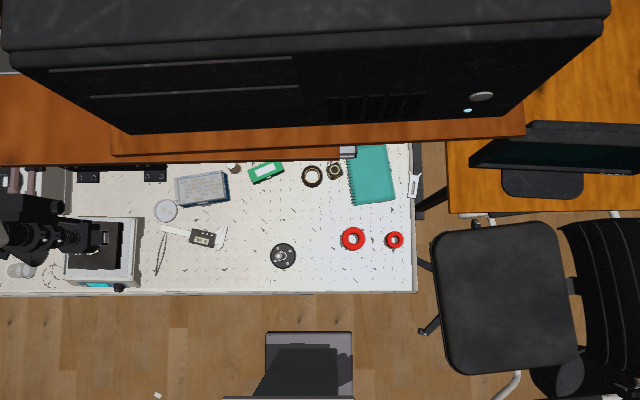

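Small collar: scene (369,311), top (394,240). Post with black foot: scene (253,243), with its tip near (249,214); top (283,256). The larger collar beside the small one has to be avoided.

```bash
cat > h.py <<'E'
import numpy as np,cv2
from cell import ctrl
def cam(n):
    c=ctrl.calibration(n); f=200/np.tan(np.radians(c["fov_y"]/2))
    K=np.array([[f,0,c["cx"]],[0,f,c["cy"]],[0,0,1]]); R=cv2.Rodrigues(c["rvec"])[0]
    return K,R,np.ravel(c["tvec"])
def ray(n,p):
    K,R,t=cam(n); d=R.T@np.linalg.inv(K)@[p[0],p[1],1]; return -R.T@t,d
def plane(n,p,z):
    o,d=ray(n,p); return o+d*(z-o[2])/d[2]
def proj(n,X):
    K,R,t=cam(n); q=K@(R@np.array(X)+t); return q[:2]/q[2]
def tri(ps,pt):
    P=[]
    for n in("scene","top"):
        K,R,t=cam(n); P.append(K@np.c_[R,t])
    X=cv2.triangulatePoints(P[0],P[1],np.array(ps,float),np.array(pt,float)).ravel(); return X[:3]/X[3]
def red(img):
    h=cv2.cvtColor(img,cv2.COLOR_RGB2HSV)
    m=(((h[...,0]<8)|(h[...,0]>172))&(h[...,1]>170)&(h[...,2]>70)).astype(np.uint8)
    m=cv2.morphologyEx(m,cv2.MORPH_CLOSE,np.ones((5,5)))
    cs=[c for c in cv2.findContours(m,0,2)[0] if cv2.contourArea(c)>60]
    return cs
E
python3 - <<'E'
from h import *
C={}
for n in("scene","top"):
    im=cv2.imread(f"pics/{n}0.png")[:,:,::-1].copy()
    for c in red(im):
        x,y,w,h=cv2.boundingRect(c); print(n,(x,y,w,h),cv2.contourArea(c))
        r=(x+w/2,y+h/2)
        if n=="scene" and abs(r[0]-369)<8 or n=="top" and abs(r[0]-394)<8: C[n]=r
print("collar tri",tri(C["scene"],C["top"]),[plane(n,C[n],.02) for n in C])
for n,r in(("scene",(253,243)),("top",(283,256))):
    im=cv2.imread(f"pics/{n}0.png"); g=cv2.cvtColor(im,cv2.COLOR_BGR2GRAY)
    x,y=int(r[0]),int(r[1]); m=(g[y-40:y+25,x-25:x+25]<75).astype(np.uint8)
    m=cv2.morphologyEx(m,cv2.MORPH_CLOSE,np.ones((3,3)))
    c=max(cv2.findContours(m,0,2)[0],key=cv2.contourArea)
    b=cv2.boundingRect(c); print(n,"foot",b[0]+x-25,b[1]+y-40,b[2:],plane(n,(b[0]+x-25+b[2]/2,b[1]+y-40+b[3]/2),.006))
a=cv2.imread("pics/scene0.png")[195:265,210:290]; b=cv2.imread("pics/top0.png")[230:300,240:320]
cc=cv2.imread("pics/top0.png")[205:275,335:415]
cv2.imwrite("pics/c1.png",np.vstack([np.hstack([cv2.resize(i,None,fx=4.9,fy=4.0,interpolation=0) if 0 else cv2.resize(i,(400,350),interpolation=0) for i in (a,b)])]))
print(tri((249,215),(281,256)))
E
```

```text
scene (358, 298, 23, 30) 490.5
scene (314, 256, 30, 39) 843.0
top (386, 232, 17, 16) 197.5
top (342, 227, 23, 23) 370.0
collar tri [ 0.5239677  -0.26648793  0.02079075] [array([ 0.52556321, -0.26734642,  0.02      ]), array([ 0.52279349, -0.26535152,  0.02      ])]
scene foot 237 218 (31, 40) [0.49791733 0.01626535 0.006     ]
top foot 270 243 (25, 26) [0.48769475 0.00914877 0.006     ]
[0.48891252 0.00052741 0.09936017]
```

View pics/c1.png

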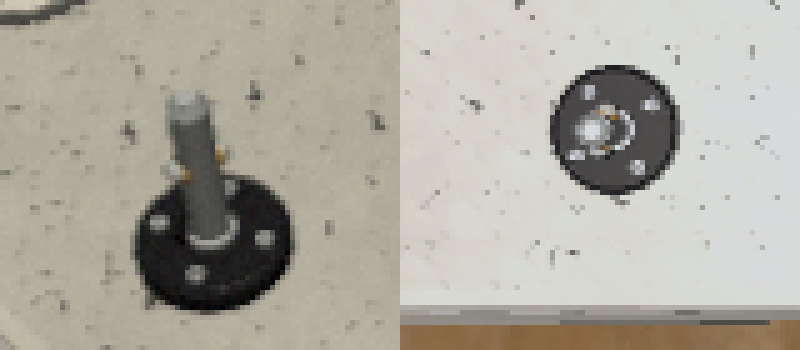

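```bash
cat >> h.py <<'E'
from scipy.spatial.transform import Rotation as Ro
def shift(target):
    o=ctrl.get_obs(); q=o["ee_rot"]; R=Ro.from_quat([q[1],q[2],q[3],q[0]])
    return np.round(R.inv().apply(np.array(target)-o["tool_pos"]),4)
def st():
    o=ctrl.get_obs(); print("t%.2f"%o["time"],"pos",np.round(o["tool_pos"],4),"F",np.round(o["contact_force"],2),"w%.4f"%o["gripper_width"],"g%.1f"%o["gripper_force"])
E
python3 - <<'E'
from h import *
print("post top",tri((247.6,215),(278,255.6)),plane("scene",(247.6,215),.096),plane("top",(278,255.6),.094))
print("foot",plane("top",(283,255.8),.012),plane("scene",(252.8,243.6),.006))
print("big",plane("scene",(329,275.5),.03),plane("top",(353.5,238.5),.03))
print("collar from hole",)
print("ball mid",plane("scene",(210+197/5,195+163/5),.06))
st(); print(shift((.524,-.2665,.13)))
E
```

```text
post top [0.49019412 0.00806148 0.09204781] [0.4894579  0.00419422 0.096     ] [0.4890087  0.00872771 0.094     ]
foot [0.48818575 0.00718492 0.012     ] [0.48912075 0.00507196 0.006     ]
big [ 0.52829111 -0.16788238  0.03      ] [ 0.52747826 -0.16587663  0.03      ]
collar from hole
ball mid [0.48780898 0.0038718  0.06      ]
t0.10 pos [ 0.2257 -0.5824  0.2305] F [-0.33  0.71 -0.7 ] w0.0851 g0.0
[ 0.3923 -0.1865  0.1008]
```

```bash
python3 -m inch '[{"tx":0.02,"ty":-0.0095,"tz":0,"jaw":0},{"tx":0.05,"ty":-0.024,"tz":0,"jaw":0},{"tx":0.08,"ty":-0.038,"tz":0,"jaw":0},{"tx":0.11,"ty":-0.052,"tz":0,"jaw":0},{"tx":0.14,"ty":-0.067,"tz":0,"jaw":0},{"tx":0.17,"ty":-0.081,"tz":0,"jaw":70},{"tx":0.2,"ty":-0.095,"tz":0,"jaw":70},{"tx":0.21,"ty":-0.1,"tz":0,"jaw":70}]' 30
python3 -m inch '[{"tx":0.02,"ty":-0.0095,"tz":0,"jaw":70},{"tx":0.05,"ty":-0.024,"tz":0.01,"jaw":70},{"tx":0.08,"ty":-0.038,"tz":0.03,"jaw":70},{"tx":0.11,"ty":-0.052,"tz":0.05,"jaw":70},{"tx":0.14,"ty":-0.067,"tz":0.07,"jaw":70},{"tx":0.17,"ty":-0.081,"tz":0.09,"jaw":70},{"tx":0.182,"ty":-0.0865,"tz":0.1,"jaw":70},{"tx":0.182,"ty":-0.0865,"tz":0.1,"jaw":70}]'
python3 -c "
from h import *
st(); print(shift((.524,-.2665,.006)))
im=ctrl.read_camera('scene'); cv2.imwrite('pics/s1.png',cv2.resize(im[200:340,280:440,::-1],(640,560),interpolation=0))"
```

```text
t0.10 pos [ 0.2257 -0.5824  0.2305] F [-0.33  0.71 -0.7 ] w0.0851 g0.0
[ 0.3923 -0.1863  0.2248]invalid input at $[0]: expected keys rx, ry, rz, tx, ty, tz, jaw
invalid input at $[0]: expected keys rx, ry, rz, tx, ty, tz, jaw
```

View pics/s1.png

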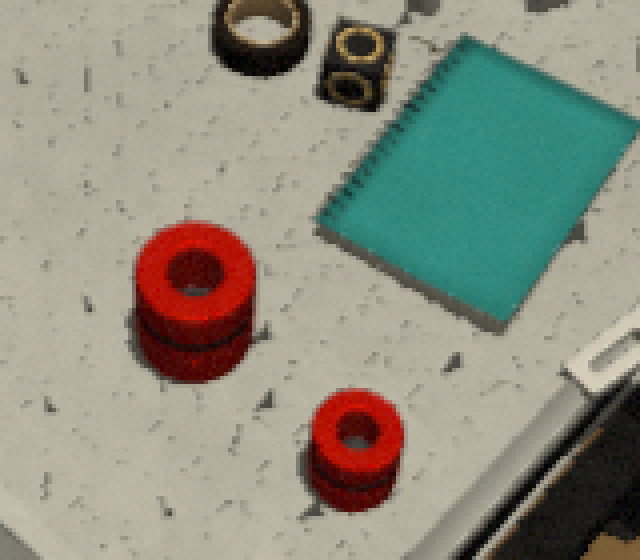

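The moves were refused because every key is required. The picture shows the undisturbed collars: small one centred at crop (357,450), i.e. pixel (369,312), big one at (329,275).

```bash
python3 -m inch '[{"rx":0,"ry":0,"rz":0,"tx":0.02,"ty":-0.0095,"tz":0,"jaw":0},{"rx":0,"ry":0,"rz":0,"tx":0.05,"ty":-0.024,"tz":0,"jaw":0},{"rx":0,"ry":0,"rz":0,"tx":0.08,"ty":-0.038,"tz":0,"jaw":0},{"rx":0,"ry":0,"rz":0,"tx":0.11,"ty":-0.052,"tz":0,"jaw":0},{"rx":0,"ry":0,"rz":0,"tx":0.14,"ty":-0.067,"tz":0,"jaw":0},{"rx":0,"ry":0,"rz":0,"tx":0.17,"ty":-0.081,"tz":0,"jaw":70},{"rx":0,"ry":0,"rz":0,"tx":0.2,"ty":-0.095,"tz":0,"jaw":70},{"rx":0,"ry":0,"rz":0,"tx":0.21,"ty":-0.1,"tz":0,"jaw":70}]' 30
python3 -m inch '[{"rx":0,"ry":0,"rz":0,"tx":0.02,"ty":-0.0095,"tz":0,"jaw":70},{"rx":0,"ry":0,"rz":0,"tx":0.05,"ty":-0.024,"tz":0.01,"jaw":70},{"rx":0,"ry":0,"rz":0,"tx":0.08,"ty":-0.038,"tz":0.03,"jaw":70},{"rx":0,"ry":0,"rz":0,"tx":0.11,"ty":-0.052,"tz":0.05,"jaw":70},{"rx":0,"ry":0,"rz":0,"tx":0.14,"ty":-0.067,"tz":0.07,"jaw":70},{"rx":0,"ry":0,"rz":0,"tx":0.17,"ty":-0.081,"tz":0.09,"jaw":70},{"rx":0,"ry":0,"rz":0,"tx":0.182,"ty":-0.0865,"tz":0.1,"jaw":70},{"rx":0,"ry":0,"rz":0,"tx":0.182,"ty":-0.0865,"tz":0.1,"jaw":70}]'
python3 -c "
from h import *
st(); print(shift((.524,-.2665,.006)))
im=ctrl.read_camera('scene'); cv2.imwrite('pics/s2.png',cv2.resize(im[200:340,280:440,::-1],(640,560),interpolation=0))"
```

```text
time: 0.82
tool_pos: [0.3897, -0.4087, 0.2314]
ee_rot: [-0.001, 0.982, 0.187, 0.001]
contact_force: [0.3, 1.0, -0.2]
gripper_width: 0.0619
gripper_force: 0.0
time: 1.48
tool_pos: [0.5255, -0.2623, 0.1286]
ee_rot: [-0.002, 0.982, 0.187, -0.001]
contact_force: [-0.1, -0.5, 0.2]
gripper_width: 0.0618
gripper_force: 0.0
t1.48 pos [ 0.5255 -0.2623  0.1286] F [-0.12 -0.48  0.22] w0.0618 g0.0
[-0.0029  0.004   0.1225]
```

View pics/s2.png

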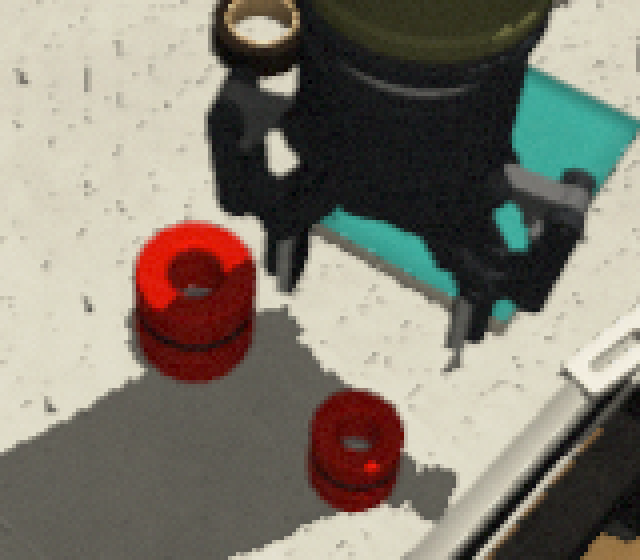

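The gripper stands above the small collar (crop (357,450)), and its fingers clear the big one. I'm descending and gripping.

```bash
python3 -m inch '[{"rx":0,"ry":0,"rz":0,"tx":-0.003,"ty":0.004,"tz":0.01,"jaw":70},{"rx":0,"ry":0,"rz":0,"tx":-0.003,"ty":0.004,"tz":0.03,"jaw":70},{"rx":0,"ry":0,"rz":0,"tx":-0.003,"ty":0.004,"tz":0.05,"jaw":70},{"rx":0,"ry":0,"rz":0,"tx":-0.003,"ty":0.004,"tz":0.07,"jaw":70},{"rx":0,"ry":0,"rz":0,"tx":-0.003,"ty":0.004,"tz":0.09,"jaw":70},{"rx":0,"ry":0,"rz":0,"tx":-0.003,"ty":0.004,"tz":0.11,"jaw":70},{"rx":0,"ry":0,"rz":0,"tx":-0.003,"ty":0.004,"tz":0.12,"jaw":70},{"rx":0,"ry":0,"rz":0,"tx":-0.003,"ty":0.004,"tz":0.122,"jaw":70}]'
python3 -m inch '[{"rx":0,"ry":0,"rz":0,"tx":0,"ty":0,"tz":0,"jaw":80},{"rx":0,"ry":0,"rz":0,"tx":0,"ty":0,"tz":0,"jaw":110},{"rx":0,"ry":0,"rz":0,"tx":0,"ty":0,"tz":0,"jaw":140},{"rx":0,"ry":0,"rz":0,"tx":0,"ty":0,"tz":0,"jaw":170},{"rx":0,"ry":0,"rz":0,"tx":0,"ty":0,"tz":0,"jaw":220},{"rx":0,"ry":0,"rz":0,"tx":0,"ty":0,"tz":0,"jaw":220},{"rx":0,"ry":0,"rz":0,"tx":0,"ty":0,"tz":0,"jaw":220},{"rx":0,"ry":0,"rz":0,"tx":0,"ty":0,"tz":0,"jaw":220}]' 50
python3 -c "
from h import *
st(); print(shift((.524,-.2665,.006)))"
```

```text
time: 2.2
tool_pos: [0.5205, -0.2736, 0.0076]
ee_rot: [-0.0, 0.983, 0.183, -0.001]
contact_force: [-0.1, 0.9, -0.3]
gripper_width: 0.0623
gripper_force: 0.0
time: 2.87
tool_pos: [0.5232, -0.2724, 0.0108]
ee_rot: [0.001, 0.983, 0.184, 0.001]
contact_force: [-1.3, 0.5, 6.2]
gripper_width: 0.0398
gripper_force: 50.5
t2.87 pos [ 0.5232 -0.2724  0.0108] F [-1.29  0.52  6.2 ] w0.0398 g50.5
[ 0.0029 -0.0052  0.0048]
```

Gripped at 39.8 mm, the collar's diameter. Next: lift, carry to above the post, and measure there.

```bash
python3 -m inch '[{"rx":0,"ry":0,"rz":0,"tx":0,"ty":0,"tz":-0.01,"jaw":220},{"rx":0,"ry":0,"rz":0,"tx":0,"ty":0,"tz":-0.03,"jaw":220},{"rx":0,"ry":0,"rz":0,"tx":0,"ty":0,"tz":-0.05,"jaw":220},{"rx":0,"ry":0,"rz":0,"tx":0,"ty":0,"tz":-0.07,"jaw":220},{"rx":0,"ry":0,"rz":0,"tx":0,"ty":0,"tz":-0.09,"jaw":220},{"rx":0,"ry":0,"rz":0,"tx":0,"ty":0,"tz":-0.11,"jaw":220},{"rx":0,"ry":0,"rz":0,"tx":0,"ty":0,"tz":-0.13,"jaw":220},{"rx":0,"ry":0,"rz":0,"tx":0,"ty":0,"tz":-0.14,"jaw":220}]'
python3 -m inch '[{"rx":0,"ry":0,"rz":0,"tx":0.003,"ty":-0.013,"tz":0,"jaw":220},{"rx":0,"ry":0,"rz":0,"tx":0.01,"ty":-0.04,"tz":0,"jaw":220},{"rx":0,"ry":0,"rz":0,"tx":0.018,"ty":-0.07,"tz":0,"jaw":220},{"rx":0,"ry":0,"rz":0,"tx":0.025,"ty":-0.1,"tz":0,"jaw":220},{"rx":0,"ry":0,"rz":0,"tx":0.033,"ty":-0.13,"tz":0,"jaw":220},{"rx":0,"ry":0,"rz":0,"tx":0.041,"ty":-0.16,"tz":0,"jaw":220},{"rx":0,"ry":0,"rz":0,"tx":0.049,"ty":-0.19,"tz":0,"jaw":220},{"rx":0,"ry":0,"rz":0,"tx":0.053,"ty":-0.21,"tz":0,"jaw":220}]'
python3 -m inch '[{"rx":0,"ry":0,"rz":0,"tx":0.005,"ty":-0.015,"tz":0,"jaw":220},{"rx":0,"ry":0,"rz":0,"tx":0.01,"ty":-0.035,"tz":0,"jaw":220},{"rx":0,"ry":0,"rz":0,"tx":0.014,"ty":-0.053,"tz":0,"jaw":220},{"rx":0,"ry":0,"rz":0,"tx":0.016,"ty":-0.061,"tz":0,"jaw":220},{"rx":0,"ry":0,"rz":0,"tx":0.016,"ty":-0.061,"tz":0,"jaw":220},{"rx":0,"ry":0,"rz":0,"tx":0.016,"ty":-0.061,"tz":0,"jaw":220},{"rx":0,"ry":0,"rz":0,"tx":0.016,"ty":-0.061,"tz":0,"jaw":220},{"rx":0,"ry":0,"rz":0,"tx":0.016,"ty":-0.061,"tz":0,"jaw":220}]'
python3 -c "
from h import *
st()
a=ctrl.read_camera('scene');b=ctrl.read_camera('top')
cv2.imwrite('pics/s3f.png',a[...,::-1]);cv2.imwrite('pics/t3f.png',b[...,::-1])
for n,i in(('s',a),('t',b)):
  for c in red(i): print(n,cv2.boundingRect(c),cv2.contourArea(c))
cv2.imwrite('pics/c3.png',np.hstack([cv2.resize(i,(400,400),interpolation=0)[...,::-1] for i in (a[170:270,200:300],b[205:305,233:333])]))"
```

```text
time: 3.53
tool_pos: [0.5236, -0.2724, 0.1527]
ee_rot: [0.001, 0.983, 0.184, 0.002]
contact_force: [0.2, -1.0, -0.8]
gripper_width: 0.0401
gripper_force: 50.8
time: 4.2
tool_pos: [0.4947, -0.0526, 0.1486]
ee_rot: [-0.001, 0.983, 0.186, -0.0]
contact_force: [0.1, 0.1, -2.0]
gripper_width: 0.0397
gripper_force: 50.8
time: 4.87
tool_pos: [0.489, 0.0042, 0.1491]
ee_rot: [0.0, 0.983, 0.183, -0.0]
contact_force: [0.0, -0.4, -0.8]
gripper_width: 0.0398
gripper_force: 50.8
t4.87 pos [0.489  0.0042 0.1491] F [ 0.05 -0.4  -0.77] w0.0398 g50.8
s (314, 256, 30, 39) 883.0
s (232, 177, 20, 29) 334.5
t (342, 227, 23, 23) 371.0
```

View pics/c3.png

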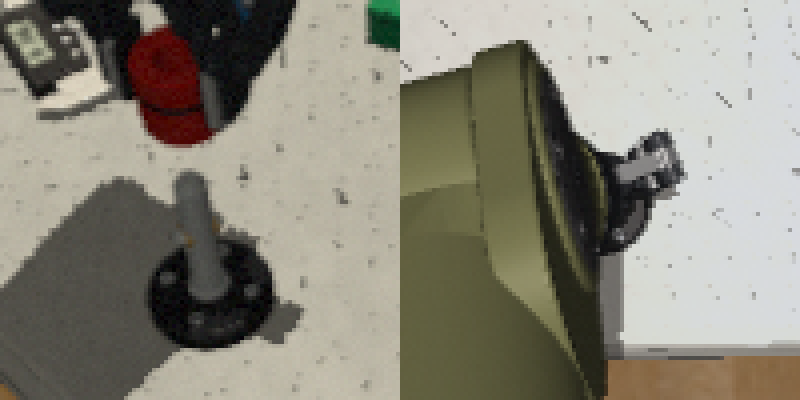

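```bash
python3 - <<'E'
from h import *
def circ(x,y,z,r):
    P=np.array([proj("scene",(x+r*np.cos(a),y+r*np.sin(a),z)) for a in np.linspace(0,6.28,90)])
    return np.round([P[:,0].min(),P[:,0].max(),P[:,1].min(),P[:,1].max()],1)
im=cv2.imread("pics/s3f.png")
# dark foot silhouette
g=im.max(2); m=(g[225:262,230:275]<55).astype(np.uint8); m=cv2.morphologyEx(m,cv2.MORPH_CLOSE,np.ones((5,5)))
c=max(cv2.findContours(m,0,2)[0],key=cv2.contourArea); print("foot meas",np.array(cv2.boundingRect(c))+[230,225,0,0])
for p in((.489,.006),(.489,.004)): print(p,"foot bot",circ(*p,0,.032),"foot top",circ(*p,.012,.032),"tip",circ(*p,.096,.0045),"base",proj("scene",(*p,.012)))
print("collar pred bot",circ(.4917,.0053,.138,.02),"top",circ(.4917,.0053,.178,.02))
h=cv2.cvtColor(im,cv2.COLOR_BGR2HSV); r=(((h[...,0]<10)|(h[...,0]>170))&(h[...,1]>120)&(h[...,2]>50))
for y in range(194,209): x=np.where(r[y,225:262])[0]+225; print(y,x.min() if len(x) else 0,x.max() if len(x) else 0)
# rod edges
for y in(218,224,230): print(y,im[y,240:262].max(1))
print(proj("scene",(.489,.006,.07)),[proj("scene",(.4917+a,.0053+b,.138))-proj("scene",(.4917,.0053,.138)) for a,b in((.005,0),(0,.005))])
E
```

```text
foot meas [237 229  32  28]
(0.489, 0.006) foot bot [236.9 268.6 232.6 258.3] foot top [236.  268.1 229.  254.8] tip [244.4 249.2 212.8 216.5] base [252.10091096 241.59298784]
(0.489, 0.004) foot bot [237.5 269.3 233.1 258.9] foot top [236.7 268.8 229.6 255.4] tip [245.1 249.9 213.3 217. ] base [252.7531057  242.14546865]
collar pred bot [234.1 256.4 190.9 207.4] top [230.7 253.8 175.5 192. ]
194 233 249
195 237 249
196 235 247
197 235 237
198 236 249
199 236 250
200 236 251
201 237 251
202 237 252
203 238 252
204 239 251
205 241 249
206 0 0
207 0 0
208 0 0
218 [186 186 184 133  86  86  90  93  84  80  69  64 154 186 188 185 183 184
 185 185 184 183]
224 [ 79  77  78  78  76  70  73  80  78  77  72  66  61  82  82 120 169 188
 184 183 187 186]
230 [81 81 79 79 86 91 90 88 80 78 78 72 68 60 37 34 30 32 40 52 64 78]
[248.51146502 223.38553398] [array([ 2.13126309, -1.49622306]), array([-1.78686825, -1.40927995])]
```

```bash
python3 -m inch '[{"rx":0,"ry":0,"rz":0,"tx":-0.0028,"ty":-0.0011,"tz":0.005,"jaw":220},{"rx":0,"ry":0,"rz":0,"tx":-0.0028,"ty":-0.0011,"tz":0.015,"jaw":220},{"rx":0,"ry":0,"rz":0,"tx":-0.0028,"ty":-0.0011,"tz":0.025,"jaw":220},{"rx":0,"ry":0,"rz":0,"tx":-0.0028,"ty":-0.0011,"tz":0.035,"jaw":220},{"rx":0,"ry":0,"rz":0,"tx":-0.0028,"ty":-0.0011,"tz":0.04,"jaw":220},{"rx":0,"ry":0,"rz":0,"tx":-0.0028,"ty":-0.0011,"tz":0.045,"jaw":220},{"rx":0,"ry":0,"rz":0,"tx":-0.0028,"ty":-0.0011,"tz":0.047,"jaw":220},{"rx":0,"ry":0,"rz":0,"tx":-0.0028,"ty":-0.0011,"tz":0.047,"jaw":220}]' 70
python3 -c "
from h import *
st();a=ctrl.read_camera('scene');h=cv2.cvtColor(a,cv2.COLOR_RGB2HSV)
r=(((h[...,0]<10)|(h[...,0]>170))&(h[...,1]>120)&(h[...,2]>50))
for y in range(217,234,2): x=np.where(r[y,225:268])[0]+225; print(y,x.min() if len(x) else 0,x.max() if len(x) else 0)
P=np.array([proj('scene',(.489+.02*np.cos(t),.0055+.02*np.sin(t),.092)) for t in np.linspace(0,6.28,90)]);print(P.min(0),P.max(0))
cv2.imwrite('pics/c4.png',cv2.resize(a[180:270,200:300,::-1],(600,540),interpolation=0))"
```

```text
time: 5.63
tool_pos: [0.4858, 0.0056, 0.102]
ee_rot: [-0.0, 0.983, 0.184, -0.0]
contact_force: [0.7, -0.4, -0.4]
gripper_width: 0.0396
gripper_force: 70.5
t5.63 pos [0.4858 0.0056 0.102 ] F [ 0.71 -0.36 -0.42] w0.0396 g70.5
217 238 251
219 239 252
221 240 253
223 243 250
225 0 0
227 0 0
229 0 0
231 0 0
233 0 0
[236.48456411 208.07114068] [257.93777188 224.47244181]
```

View pics/c4.png

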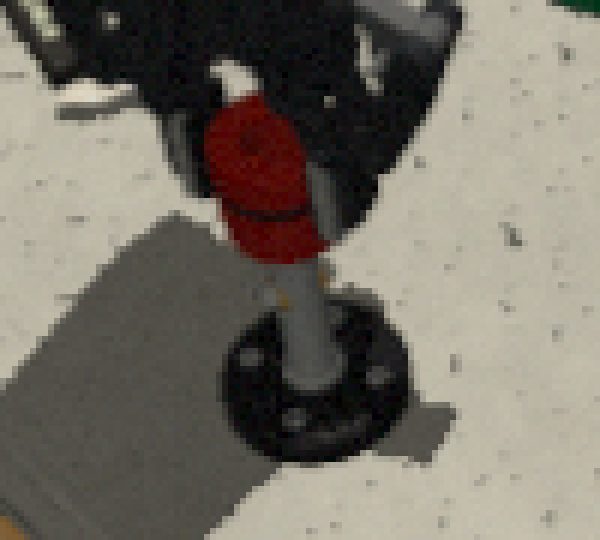

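The collar's lower end (crop (285,262)) sits over the rod, within about 1 mm of the prediction. Lowering slowly.

```bash
python3 -m inch '[{"rx":0,"ry":0,"rz":0,"tx":0,"ty":0,"tz":0.002,"jaw":220},{"rx":0,"ry":0,"rz":0,"tx":0,"ty":0,"tz":0.004,"jaw":220},{"rx":0,"ry":0,"rz":0,"tx":0,"ty":0,"tz":0.006,"jaw":220},{"rx":0,"ry":0,"rz":0,"tx":0,"ty":0,"tz":0.008,"jaw":220},{"rx":0,"ry":0,"rz":0,"tx":0,"ty":0,"tz":0.01,"jaw":220},{"rx":0,"ry":0,"rz":0,"tx":0,"ty":0,"tz":0.012,"jaw":220},{"rx":0,"ry":0,"rz":0,"tx":0,"ty":0,"tz":0.012,"jaw":220},{"rx":0,"ry":0,"rz":0,"tx":0,"ty":0,"tz":0.012,"jaw":220}]'
```

```text
time: 6.35
tool_pos: [0.4859, 0.0057, 0.0901]
ee_rot: [-0.0, 0.983, 0.184, -0.0]
contact_force: [-0.1, 0.7, -1.4]
gripper_width: 0.0393
gripper_force: 70.5
```

```bash
python3 -m inch '[{"rx":0,"ry":0,"rz":0,"tx":0,"ty":0,"tz":0.001,"jaw":220},{"rx":0,"ry":0,"rz":0,"tx":0,"ty":0,"tz":0.002,"jaw":220},{"rx":0,"ry":0,"rz":0,"tx":0,"ty":0,"tz":0.003,"jaw":220},{"rx":0,"ry":0,"rz":0,"tx":0,"ty":0,"tz":0.004,"jaw":220},{"rx":0,"ry":0,"rz":0,"tx":0,"ty":0,"tz":0.005,"jaw":220},{"rx":0,"ry":0,"rz":0,"tx":0,"ty":0,"tz":0.006,"jaw":220},{"rx":0,"ry":0,"rz":0,"tx":0,"ty":0,"tz":0.006,"jaw":220},{"rx":0,"ry":0,"rz":0,"tx":0,"ty":0,"tz":0.006,"jaw":220}]'
```

```text
time: 7.02
tool_pos: [0.4859, 0.0059, 0.0841]
ee_rot: [-0.0, 0.983, 0.184, -0.0]
contact_force: [-0.5, 2.4, -2.1]
gripper_width: 0.0394
gripper_force: 70.5
```

```bash
python3 -m inch '[{"rx":0,"ry":0,"rz":0,"tx":0,"ty":0,"tz":0.001,"jaw":220},{"rx":0,"ry":0,"rz":0,"tx":0,"ty":0,"tz":0.002,"jaw":220},{"rx":0,"ry":0,"rz":0,"tx":0,"ty":0,"tz":0.003,"jaw":220},{"rx":0,"ry":0,"rz":0,"tx":0,"ty":0,"tz":0.004,"jaw":220},{"rx":0,"ry":0,"rz":0,"tx":0,"ty":0,"tz":0.004,"jaw":220},{"rx":0,"ry":0,"rz":0,"tx":0,"ty":0,"tz":0.004,"jaw":220},{"rx":0,"ry":0,"rz":0,"tx":0,"ty":0,"tz":0.004,"jaw":220},{"rx":0,"ry":0,"rz":0,"tx":0,"ty":0,"tz":0.004,"jaw":220}]'
```

```text
time: 7.68
tool_pos: [0.4859, 0.0057, 0.0802]
ee_rot: [-0.0, 0.983, 0.184, -0.0]
contact_force: [-0.2, 2.3, -2.7]
gripper_width: 0.0397
gripper_force: 70.6
```

```bash
python3 -m inch '[{"rx":0,"ry":0,"rz":0,"tx":0.0002,"ty":-0.0005,"tz":0.001,"jaw":220},{"rx":0,"ry":0,"rz":0,"tx":0.0002,"ty":-0.0005,"tz":0.002,"jaw":220},{"rx":0,"ry":0,"rz":0,"tx":0.0002,"ty":-0.0005,"tz":0.003,"jaw":220},{"rx":0,"ry":0,"rz":0,"tx":0.0002,"ty":-0.0005,"tz":0.004,"jaw":220},{"rx":0,"ry":0,"rz":0,"tx":0.0002,"ty":-0.0005,"tz":0.005,"jaw":220},{"rx":0,"ry":0,"rz":0,"tx":0.0002,"ty":-0.0005,"tz":0.005,"jaw":220},{"rx":0,"ry":0,"rz":0,"tx":0.0002,"ty":-0.0005,"tz":0.005,"jaw":220},{"rx":0,"ry":0,"rz":0,"tx":0.0002,"ty":-0.0005,"tz":0.005,"jaw":220}]'
```

```text
time: 8.35
tool_pos: [0.486, 0.0061, 0.0752]
ee_rot: [0.0, 0.983, 0.184, -0.0]
contact_force: [-0.0, 0.6, -1.4]
gripper_width: 0.0396
gripper_force: 70.7
```

```bash
python3 -m inch '[{"rx":0,"ry":0,"rz":0,"tx":0,"ty":0,"tz":0.001,"jaw":220},{"rx":0,"ry":0,"rz":0,"tx":0,"ty":0,"tz":0.002,"jaw":220},{"rx":0,"ry":0,"rz":0,"tx":0,"ty":0,"tz":0.003,"jaw":220},{"rx":0,"ry":0,"rz":0,"tx":0,"ty":0,"tz":0.004,"jaw":220},{"rx":0,"ry":0,"rz":0,"tx":0,"ty":0,"tz":0.004,"jaw":220},{"rx":0,"ry":0,"rz":0,"tx":0,"ty":0,"tz":0.004,"jaw":220},{"rx":0,"ry":0,"rz":0,"tx":0,"ty":0,"tz":0.004,"jaw":220},{"rx":0,"ry":0,"rz":0,"tx":0,"ty":0,"tz":0.004,"jaw":220}]'
```

```text
time: 9.02
tool_pos: [0.486, 0.0062, 0.0713]
ee_rot: [-0.0, 0.983, 0.184, -0.0]
contact_force: [-0.0, 0.2, -2.1]
gripper_width: 0.039
gripper_force: 70.7
```

```bash
python3 -m inch '[{"rx":0,"ry":0,"rz":0,"tx":0,"ty":0,"tz":0.001,"jaw":220},{"rx":0,"ry":0,"rz":0,"tx":0,"ty":0,"tz":0.002,"jaw":220},{"rx":0,"ry":0,"rz":0,"tx":0,"ty":0,"tz":0.003,"jaw":220},{"rx":0,"ry":0,"rz":0,"tx":0,"ty":0,"tz":0.004,"jaw":220},{"rx":0,"ry":0,"rz":0,"tx":0,"ty":0,"tz":0.005,"jaw":220},{"rx":0,"ry":0,"rz":0,"tx":0,"ty":0,"tz":0.006,"jaw":220},{"rx":0,"ry":0,"rz":0,"tx":0,"ty":0,"tz":0.006,"jaw":220},{"rx":0,"ry":0,"rz":0,"tx":0,"ty":0,"tz":0.006,"jaw":220}]'
```

```text
time: 9.68
tool_pos: [0.4854, 0.0063, 0.0651]
ee_rot: [-0.0, 0.983, 0.184, -0.001]
contact_force: [-3.6, 1.9, -0.4]
gripper_width: 0.0395
gripper_force: 70.8
```

```bash
python3 -m inch '[{"rx":0,"ry":0,"rz":0,"tx":0,"ty":0,"tz":0.001,"jaw":220},{"rx":0,"ry":0,"rz":0,"tx":0,"ty":0,"tz":0.002,"jaw":220},{"rx":0,"ry":0,"rz":0,"tx":0,"ty":0,"tz":0.003,"jaw":220},{"rx":0,"ry":0,"rz":0,"tx":0,"ty":0,"tz":0.004,"jaw":220},{"rx":0,"ry":0,"rz":0,"tx":0,"ty":0,"tz":0.004,"jaw":220},{"rx":0,"ry":0,"rz":0,"tx":0,"ty":0,"tz":0.004,"jaw":220},{"rx":0,"ry":0,"rz":0,"tx":0,"ty":0,"tz":0.004,"jaw":220},{"rx":0,"ry":0,"rz":0,"tx":0,"ty":0,"tz":0.004,"jaw":220}]'
```

```text
time: 10.35
tool_pos: [0.4863, 0.0065, 0.0613]
ee_rot: [-0.0, 0.983, 0.184, 0.0]
contact_force: [-1.9, 3.5, 1.7]
gripper_width: 0.0394
gripper_force: 71.1
```

```bash
python3 -m inch '[{"rx":0,"ry":0,"rz":0,"tx":0,"ty":-0.0006,"tz":0.001,"jaw":220},{"rx":0,"ry":0,"rz":0,"tx":0,"ty":-0.0006,"tz":0.002,"jaw":220},{"rx":0,"ry":0,"rz":0,"tx":0,"ty":-0.0006,"tz":0.003,"jaw":220},{"rx":0,"ry":0,"rz":0,"tx":0,"ty":-0.0006,"tz":0.004,"jaw":220},{"rx":0,"ry":0,"rz":0,"tx":0,"ty":-0.0006,"tz":0.004,"jaw":220},{"rx":0,"ry":0,"rz":0,"tx":0,"ty":-0.0006,"tz":0.004,"jaw":220},{"rx":0,"ry":0,"rz":0,"tx":0,"ty":-0.0006,"tz":0.004,"jaw":220},{"rx":0,"ry":0,"rz":0,"tx":0,"ty":-0.0006,"tz":0.004,"jaw":220}]'
```

```text
time: 11.02
tool_pos: [0.4862, 0.0066, 0.0574]
ee_rot: [0.0, 0.983, 0.184, 0.0]
contact_force: [-0.1, 1.0, 2.9]
gripper_width: 0.0394
gripper_force: 71.1
```

```bash
python3 -m inch '[{"rx":0,"ry":0,"rz":0,"tx":0,"ty":0,"tz":0.001,"jaw":220},{"rx":0,"ry":0,"rz":0,"tx":0,"ty":0,"tz":0.002,"jaw":220},{"rx":0,"ry":0,"rz":0,"tx":0,"ty":0,"tz":0.003,"jaw":220},{"rx":0,"ry":0,"rz":0,"tx":0,"ty":0,"tz":0.003,"jaw":220},{"rx":0,"ry":0,"rz":0,"tx":0,"ty":0,"tz":0.003,"jaw":220},{"rx":0,"ry":0,"rz":0,"tx":0,"ty":0,"tz":0.003,"jaw":220},{"rx":0,"ry":0,"rz":0,"tx":0,"ty":0,"tz":0.003,"jaw":220},{"rx":0,"ry":0,"rz":0,"tx":0,"ty":0,"tz":0.003,"jaw":220}]'
```

```text
time: 11.68
tool_pos: [0.4857, 0.0067, 0.0542]
ee_rot: [-0.0, 0.983, 0.184, -0.0]
contact_force: [0.5, 0.5, -1.0]
gripper_width: 0.0396
gripper_force: 70.8
```

```bash
python3 -m inch '[{"rx":0,"ry":0,"rz":0,"tx":0,"ty":0,"tz":0.001,"jaw":220},{"rx":0,"ry":0,"rz":0,"tx":0,"ty":0,"tz":0.002,"jaw":220},{"rx":0,"ry":0,"rz":0,"tx":0,"ty":0,"tz":0.003,"jaw":220},{"rx":0,"ry":0,"rz":0,"tx":0,"ty":0,"tz":0.003,"jaw":220},{"rx":0,"ry":0,"rz":0,"tx":0,"ty":0,"tz":0.003,"jaw":220},{"rx":0,"ry":0,"rz":0,"tx":0,"ty":0,"tz":0.003,"jaw":220},{"rx":0,"ry":0,"rz":0,"tx":0,"ty":0,"tz":0.003,"jaw":220},{"rx":0,"ry":0,"rz":0,"tx":0,"ty":0,"tz":0.003,"jaw":220}]'
```

```text
time: 12.35
tool_pos: [0.4854, 0.0067, 0.0509]
ee_rot: [-0.0, 0.983, 0.184, -0.001]
contact_force: [0.2, 1.8, -9.2]
gripper_width: 0.0394
gripper_force: 71.8
```

```bash
python3 -m inch '[{"rx":0,"ry":0,"rz":0,"tx":0,"ty":0,"tz":0.0005,"jaw":220},{"rx":0,"ry":0,"rz":0,"tx":0,"ty":0,"tz":0.001,"jaw":220},{"rx":0,"ry":0,"rz":0,"tx":0,"ty":0,"tz":0.0015,"jaw":220},{"rx":0,"ry":0,"rz":0,"tx":0,"ty":0,"tz":0.002,"jaw":220},{"rx":0,"ry":0,"rz":0,"tx":0,"ty":0,"tz":0.002,"jaw":220},{"rx":0,"ry":0,"rz":0,"tx":0,"ty":0,"tz":0.002,"jaw":220},{"rx":0,"ry":0,"rz":0,"tx":0,"ty":0,"tz":0.002,"jaw":220},{"rx":0,"ry":0,"rz":0,"tx":0,"ty":0,"tz":0.002,"jaw":220}]'
```

```text
time: 13.02
tool_pos: [0.4855, 0.0067, 0.049]
ee_rot: [-0.0, 0.983, 0.184, -0.0]
contact_force: [0.0, 0.2, -12.8]
gripper_width: 0.0395
gripper_force: 71.7
```

The balls are pulling the collar down at about 10 N. I'm following it to the block.

```bash
python3 -m inch '[{"rx":0,"ry":0,"rz":0,"tx":0,"ty":0,"tz":0.0005,"jaw":220},{"rx":0,"ry":0,"rz":0,"tx":0,"ty":0,"tz":0.001,"jaw":220},{"rx":0,"ry":0,"rz":0,"tx":0,"ty":0,"tz":0.0015,"jaw":220},{"rx":0,"ry":0,"rz":0,"tx":0,"ty":0,"tz":0.002,"jaw":220},{"rx":0,"ry":0,"rz":0,"tx":0,"ty":0,"tz":0.002,"jaw":220},{"rx":0,"ry":0,"rz":0,"tx":0,"ty":0,"tz":0.002,"jaw":220},{"rx":0,"ry":0,"rz":0,"tx":0,"ty":0,"tz":0.002,"jaw":220},{"rx":0,"ry":0,"rz":0,"tx":0,"ty":0,"tz":0.002,"jaw":220}]'
```

```text
time: 13.68
tool_pos: [0.4857, 0.0067, 0.0472]
ee_rot: [-0.0, 0.983, 0.184, -0.0]
contact_force: [0.1, 0.9, -10.7]
gripper_width: 0.0394
gripper_force: 72.0
```

```bash
python3 -m inch '[{"rx":0,"ry":0,"rz":0,"tx":0,"ty":0,"tz":0.0005,"jaw":220},{"rx":0,"ry":0,"rz":0,"tx":0,"ty":0,"tz":0.001,"jaw":220},{"rx":0,"ry":0,"rz":0,"tx":0,"ty":0,"tz":0.001,"jaw":220},{"rx":0,"ry":0,"rz":0,"tx":0,"ty":0,"tz":0.001,"jaw":220},{"rx":0,"ry":0,"rz":0,"tx":0,"ty":0,"tz":0.001,"jaw":220},{"rx":0,"ry":0,"rz":0,"tx":0,"ty":0,"tz":0.001,"jaw":220},{"rx":0,"ry":0,"rz":0,"tx":0,"ty":0,"tz":0.001,"jaw":220},{"rx":0,"ry":0,"rz":0,"tx":0,"ty":0,"tz":0.001,"jaw":220}]'
```

```text
time: 14.35
tool_pos: [0.4854, 0.0067, 0.0462]
ee_rot: [-0.0, 0.983, 0.184, -0.0]
contact_force: [-3.4, 1.6, -7.8]
gripper_width: 0.0394
gripper_force: 72.1
```

```bash
python3 -m inch '[{"rx":0,"ry":0,"rz":0,"tx":0,"ty":0,"tz":0.0005,"jaw":220},{"rx":0,"ry":0,"rz":0,"tx":0,"ty":0,"tz":0.001,"jaw":220},{"rx":0,"ry":0,"rz":0,"tx":0,"ty":0,"tz":0.001,"jaw":220},{"rx":0,"ry":0,"rz":0,"tx":0,"ty":0,"tz":0.001,"jaw":220},{"rx":0,"ry":0,"rz":0,"tx":0,"ty":0,"tz":0.001,"jaw":220},{"rx":0,"ry":0,"rz":0,"tx":0,"ty":0,"tz":0.001,"jaw":220},{"rx":0,"ry":0,"rz":0,"tx":0,"ty":0,"tz":0.001,"jaw":220},{"rx":0,"ry":0,"rz":0,"tx":0,"ty":0,"tz":0.001,"jaw":220}]'
```

```text
time: 15.02
tool_pos: [0.4859, 0.0068, 0.0453]
ee_rot: [-0.0, 0.983, 0.184, 0.0]
contact_force: [-3.0, 1.7, -3.8]
gripper_width: 0.0393
gripper_force: 72.5
```

```bash
python3 -m inch '[{"rx":0,"ry":0,"rz":0,"tx":0,"ty":0,"tz":0.0005,"jaw":220},{"rx":0,"ry":0,"rz":0,"tx":0,"ty":0,"tz":0.0005,"jaw":220},{"rx":0,"ry":0,"rz":0,"tx":0,"ty":0,"tz":0.0005,"jaw":220},{"rx":0,"ry":0,"rz":0,"tx":0,"ty":0,"tz":0.0005,"jaw":220},{"rx":0,"ry":0,"rz":0,"tx":0,"ty":0,"tz":0.0005,"jaw":220},{"rx":0,"ry":0,"rz":0,"tx":0,"ty":0,"tz":0.0005,"jaw":220},{"rx":0,"ry":0,"rz":0,"tx":0,"ty":0,"tz":0.0005,"jaw":220},{"rx":0,"ry":0,"rz":0,"tx":0,"ty":0,"tz":0.0005,"jaw":220}]'
```

```text
time: 15.68
tool_pos: [0.486, 0.0067, 0.0449]
ee_rot: [0.0, 0.983, 0.184, 0.0]
contact_force: [-1.8, 0.6, -2.5]
gripper_width: 0.0395
gripper_force: 72.6
```

```bash
python3 -m inch '[{"rx":0,"ry":0,"rz":0,"tx":0,"ty":0,"tz":0.0005,"jaw":220},{"rx":0,"ry":0,"rz":0,"tx":0,"ty":0,"tz":0.001,"jaw":220},{"rx":0,"ry":0,"rz":0,"tx":0,"ty":0,"tz":0.001,"jaw":220},{"rx":0,"ry":0,"rz":0,"tx":0,"ty":0,"tz":0.001,"jaw":220},{"rx":0,"ry":0,"rz":0,"tx":0,"ty":0,"tz":0.001,"jaw":220},{"rx":0,"ry":0,"rz":0,"tx":0,"ty":0,"tz":0.001,"jaw":220},{"rx":0,"ry":0,"rz":0,"tx":0,"ty":0,"tz":0.001,"jaw":220},{"rx":0,"ry":0,"rz":0,"tx":0,"ty":0,"tz":0.001,"jaw":220}]'
```

```text
time: 16.35
tool_pos: [0.4859, 0.0067, 0.0438]
ee_rot: [-0.0, 0.983, 0.184, 0.0]
contact_force: [0.1, 0.8, -1.6]
gripper_width: 0.0395
gripper_force: 72.8
```

```bash
python3 -m inch '[{"rx":0,"ry":0,"rz":0,"tx":0,"ty":0,"tz":0.0005,"jaw":220},{"rx":0,"ry":0,"rz":0,"tx":0,"ty":0,"tz":0.0005,"jaw":220},{"rx":0,"ry":0,"rz":0,"tx":0,"ty":0,"tz":0.0005,"jaw":220},{"rx":0,"ry":0,"rz":0,"tx":0,"ty":0,"tz":0.0005,"jaw":220},{"rx":0,"ry":0,"rz":0,"tx":0,"ty":0,"tz":0.0005,"jaw":220},{"rx":0,"ry":0,"rz":0,"tx":0,"ty":0,"tz":0.0005,"jaw":220},{"rx":0,"ry":0,"rz":0,"tx":0,"ty":0,"tz":0.0005,"jaw":220},{"rx":0,"ry":0,"rz":0,"tx":0,"ty":0,"tz":0.0005,"jaw":220}]'
```

```text
time: 17.02
tool_pos: [0.4859, 0.0068, 0.0434]
ee_rot: [-0.0, 0.983, 0.184, 0.0]
contact_force: [-0.7, 0.5, 1.0]
gripper_width: 0.0394
gripper_force: 73.0
```

```bash
python3 -m inch '[{"rx":0,"ry":0,"rz":0,"tx":0,"ty":0,"tz":0.0005,"jaw":220},{"rx":0,"ry":0,"rz":0,"tx":0,"ty":0,"tz":0.0008,"jaw":220},{"rx":0,"ry":0,"rz":0,"tx":0,"ty":0,"tz":0.0008,"jaw":220},{"rx":0,"ry":0,"rz":0,"tx":0,"ty":0,"tz":0.0008,"jaw":220},{"rx":0,"ry":0,"rz":0,"tx":0,"ty":0,"tz":0.0008,"jaw":220},{"rx":0,"ry":0,"rz":0,"tx":0,"ty":0,"tz":0.0008,"jaw":220},{"rx":0,"ry":0,"rz":0,"tx":0,"ty":0,"tz":0.0008,"jaw":220},{"rx":0,"ry":0,"rz":0,"tx":0,"ty":0,"tz":0.0008,"jaw":220}]'
```

```text
time: 17.68
tool_pos: [0.486, 0.0068, 0.043]
ee_rot: [0.0, 0.983, 0.184, 0.0]
contact_force: [-1.5, -0.5, 6.9]
gripper_width: 0.0392
gripper_force: 73.7
```

```bash
python3 -m inch '[{"rx":0,"ry":0,"rz":0,"tx":0,"ty":0,"tz":0.0005,"jaw":220},{"rx":0,"ry":0,"rz":0,"tx":0,"ty":0,"tz":0.0008,"jaw":220},{"rx":0,"ry":0,"rz":0,"tx":0,"ty":0,"tz":0.0008,"jaw":220},{"rx":0,"ry":0,"rz":0,"tx":0,"ty":0,"tz":0.0008,"jaw":220},{"rx":0,"ry":0,"rz":0,"tx":0,"ty":0,"tz":0.0008,"jaw":220},{"rx":0,"ry":0,"rz":0,"tx":0,"ty":0,"tz":0.0008,"jaw":220},{"rx":0,"ry":0,"rz":0,"tx":0,"ty":0,"tz":0.0008,"jaw":220},{"rx":0,"ry":0,"rz":0,"tx":0,"ty":0,"tz":0.0008,"jaw":220}]'
```

```text
time: 18.35
tool_pos: [0.486, 0.0067, 0.0427]
ee_rot: [0.0, 0.983, 0.184, 0.001]
contact_force: [-3.1, -0.9, 14.0]
gripper_width: 0.0393
gripper_force: 74.5
```

The second resistance is firm: 14 N with almost no travel, so it has clicked home. I'm easing off, opening and retreating upward.

```bash
python3 -m inch '[{"rx":0,"ry":0,"rz":0,"tx":0,"ty":0,"tz":-0.0005,"jaw":220},{"rx":0,"ry":0,"rz":0,"tx":0,"ty":0,"tz":-0.001,"jaw":220},{"rx":0,"ry":0,"rz":0,"tx":0,"ty":0,"tz":-0.001,"jaw":220},{"rx":0,"ry":0,"rz":0,"tx":0,"ty":0,"tz":-0.001,"jaw":180},{"rx":0,"ry":0,"rz":0,"tx":0,"ty":0,"tz":-0.001,"jaw":60},{"rx":0,"ry":0,"rz":0,"tx":0,"ty":0,"tz":-0.001,"jaw":40},{"rx":0,"ry":0,"rz":0,"tx":0,"ty":0,"tz":-0.001,"jaw":40},{"rx":0,"ry":0,"rz":0,"tx":0,"ty":0,"tz":-0.001,"jaw":40}]'
```

```text
time: 19.02
tool_pos: [0.4857, 0.0068, 0.0425]
ee_rot: [-0.0, 0.983, 0.184, -0.0]
contact_force: [0.3, -0.3, 1.0]
gripper_width: 0.072
gripper_force: 0.0
```

```bash
python3 -m inch '[{"rx":0,"ry":0,"rz":0,"tx":0,"ty":0,"tz":-0.005,"jaw":40},{"rx":0,"ry":0,"rz":0,"tx":0,"ty":0,"tz":-0.02,"jaw":40},{"rx":0,"ry":0,"rz":0,"tx":0,"ty":0,"tz":-0.04,"jaw":40},{"rx":0,"ry":0,"rz":0,"tx":0,"ty":0,"tz":-0.06,"jaw":40},{"rx":0,"ry":0,"rz":0,"tx":0,"ty":0,"tz":-0.08,"jaw":40},{"rx":0,"ry":0,"rz":0,"tx":0,"ty":0,"tz":-0.1,"jaw":40},{"rx":0,"ry":0,"rz":0,"tx":0,"ty":0,"tz":-0.12,"jaw":40},{"rx":0,"ry":0,"rz":0,"tx":0,"ty":0,"tz":-0.12,"jaw":40}]'
python3 -c "
from h import *
st();a=ctrl.read_camera('scene')
print([cv2.boundingRect(c) for c in red(a)],proj('scene',(.489,.0055,.053)))
cv2.imwrite('pics/c5.png',cv2.resize(a[150:350,180:440,::-1],(780,600),interpolation=0))"
```

```text
time: 19.68
tool_pos: [0.4876, 0.007, 0.1664]
ee_rot: [0.0, 0.983, 0.184, 0.003]
contact_force: [0.1, 0.2, 0.7]
gripper_width: 0.0719
gripper_force: 0.0
t19.68 pos [0.4876 0.007  0.1664] F [0.08 0.23 0.74] w0.0719 g0.0
[(314, 256, 30, 39), (239, 216, 21, 26)] [249.76748823 229.04467052]
```

View pics/c5.png

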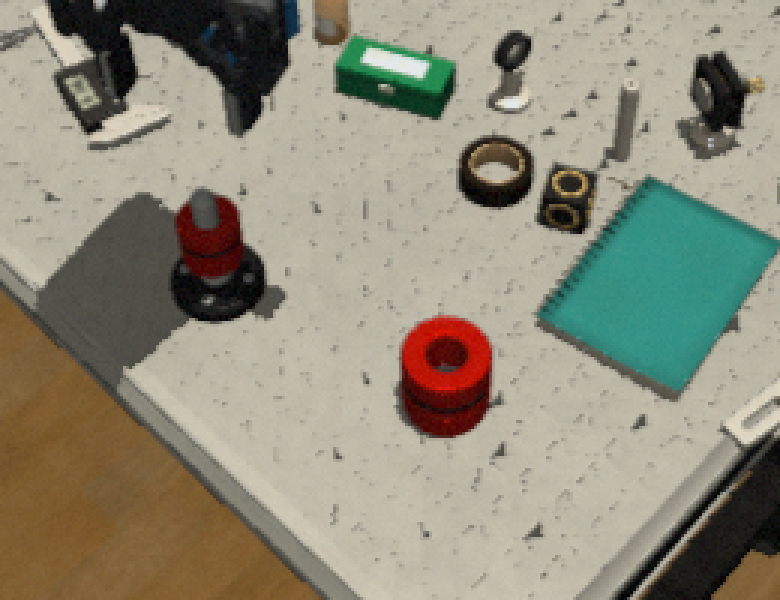

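The collar sits upright on the post at pixel (249,229), exactly where home projects (249.8,229.0). It stays above the foot with the rod standing out on top, the other things have not moved, and the gripper is clear.

```bash
python3 -c "
from cell import ctrl
print(ctrl.job_done())"
```

```text
the job is handed in; nothing more can be done
None
```

The small red collar is clicked home on the black-footed post (about 10 N snap-in pull, then a firm block I stopped at with 14 N), released and left there, with the other objects undisturbed in the last picture; the job is handed in, with no verdict returned.

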